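Put the open paint box in the drying case and start it

ROBOT

A 6-joint arm with a two-finger parallel gripper is mounted at the origin on the work surface. World frame = base frame: x ahead of the robot, y to its left, z up, the work surface at z = 0. Lengths are in m, angles in rad, forces in N, time in s.
With the tool pointing down it reaches from about 0.35 to 0.975 m from the base axis. Payload 7.1 kg.
Tool frame: the origin (TCP) lies midway between the tips of the shut fingers; the grasp point (between the pads) lies 19 mm behind it; z points along the fingers, y is the direction in which the jaws open and shut (so a half turn about z gives the same grasp; the last joint's range is limited). The gripper opens to 88 mm and grips with 3 to 60 N. Pads are 20 mm wide; open, the fingers measure 115 mm over their backs; the gripper's body (75 mm by 178 mm) begins 61 mm behind the grasp point.
Start: joints at [1.258, 0.423, 1.63, -0, 1.089, -0.019], TCP at [0.181, 0.598, 0.223] pointing down, gripper open.
Joint ranges: [-3, 3], [-0.9, 2.11], [0.09, 2.58], [-1.31, 4.45], [0.11, 2.69], [-2.54, 2.54]. Speed limits (rad/s): [2.39, 2.39, 3.01, 3.14, 3.14, 3.14].

INTERFACE

Orientations are given as a rotation vector (axis times angle).
In Python, from bench import ctrl gives the robot as it stands.
- The arm moves only by the tool play_rows, never from a script. Its argument "commands" is a list of rows, each a list of 3 entries, a list of its own where there are three numbers: the opening, from 0 (shut) to 1 (fully open), then the shift along the tool's x, y, z in mm, then the turn, a rotation vector about the tool's x, y, z in degrees. In form: [[hand, [dx, dy, dz], [rx, ry, rz]], ...]. A call has exactly 5 rows; each row is the pose to reach, as a shift and turn from the pose commanded when the call began, along the tool's axes at that moment; what a row does not reach only later rows make up. A row lasts 1/8 s, in which the tool goes at most 62.5 mm and 10.7 degrees, less where a joint would pass 70% of its speed; a pose out of reach is approached as far as the arm can. A call with a gripper value outside its range is refused whole. The fingers move at their own pace and stop on an object; the grip force is fixed at half the most. Time passes only in rows, so rows that repeat a pose let the fingers close, or fill a call up. It gives the time, the measured TCP pose, the force and the opening at its end, in the units of the state.
- ctrl.get_obs(): the state, without advancing time (a new reading comes with each control period).
- ctrl.camera(name): name is "scene" or "top" or "wrist"; returns the picture (480x640x3 uint8, red, green, blue); there is no depth.
- ctrl.calibration(name): a dict with "mtx" (3x3 intrinsics, pixels), "R" (3x3) and "t" (3): a world point X has camera coordinates R X + t. Camera axes: x right, y down, z forward; pixel columns grow to the right and rows downward; lengths in m; the calibration is good to about 2 mm. A picture is of the moment at which its call begins: read the wrist's pose just before it. calibration takes no time and is no camera call; for the wrist camera it gives the pose at the moment of the call.
- ctrl.hand_in(): hands the job in, once; it reports no verdict.
The state is a dict: "t": time; "joint_positions": joint angles; "qd": joint speeds; "effort": joint torques, N m; "tool_pos": TCP position; "eef_rot": TCP orientation; "ft_force": force on the tool from outside, world axes, zero at the start; "torque": the same for the moment, N m; "grip_width": finger opening in m.
Only numpy, scipy, OpenCV 4.12 (cv2) and the standard library are available. Lean on these libraries where they do the work, as an engineer would, in place of code of your own. Each camera call takes 0.05 s, during which the arm holds its last target. There are 200 camera calls.

TASK

Slide the clear guard of the drying case fully open, lay the open paint box (the white one with ten round pans) flat on the floor of the bay, and slide the guard fully shut again; only then turn the dial on the case until its pointer points at the raised mark on its ring. Keep the paint box roughly level and do not drop it, and leave the other things on the desk where they stand.

Things in the scene. Friction and masses are not known exactly. Their poses are not given: they have to be found in the camera images.
- case: Drying case fixed to the desk, white, 220 (x) x 370 (y) x 68 mm high. Origin: centre of its underside; x away from the robot at yaw 0, y along the guard's track. Its -y part is the bay, open at the top. Its +y part (y 30 to 185 mm) has a fixed roof, top at 68 mm, that carries the dial (axis at x -48, y 100 mm) and the ink bottle
- bay (a point): Centre of the bay's floor, as far as the fully open guard leaves it free: case x 0, y -109 mm, 8 mm above the desk; axes as the case's. Inside, the bay reaches from case x -98 to 98 mm and y -179 to 30 mm, with walls 52 mm above the desk; when fully open it is free to the top from y -179 to -39 mm
- guard (a joint): Travel of the clear guard in m: 0 fully shut, 0.14 fully open. It is a 5 mm pane (top face 59 mm above the desk) over the bay that slides along the case's +y, under the roof, to open. It stays where it is left; sliding it takes about 2 to 4 N
- guard_grip (a point): Centre of the top face of the guard's grip, an upright metal fin 70 mm long (case x) x 12 mm thick (case y) x 45 mm tall on the guard; its top is 104 mm above the desk and it lies at case x 0, y -168 mm when shut, y -28 mm when open. Axes as the case's
- dial (a joint): Dial angle in rad, 0 to 2.4, growing clockwise seen from above; it stays where it is left (friction about 0.04 N m)
- dial_pointer (a point): Pointer end of the dial's bar grip, on its top face, 23 mm from the dial's axis, 114 mm above the desk; its x axis points from the dial's axis outwards along the pointer. The bar is black, 46 mm long, 12 mm thick, 36 mm tall, centred on the axis over a skirt of 26 mm radius (top 78 mm above the desk); a white line on top and a white nose show the pointer's end
- dial_ring: Flat metal ring fixed under the dial, 42 mm radius, top 70 mm above the desk. Origin: on the dial's axis, 68 mm above the desk. Its x axis points from the axis to the raised black mark at its rim (13 x 9 mm, top 77 mm above the desk, 30 to 43 mm from the axis). The dial must turn clockwise from its start by 0.4 to 1.5 rad to reach it
- paintbox: The open paint box to be dried: loose white plastic block 150 (x) x 56 (y) x 26 mm (z) with two rows of five round paint pans on top, about 160 g. Origin: centre of its underside
- closed_tin: Bystander: closed paint box, white with a plain lid and no pans, 140 (x) x 58 (y) x 24 mm, loose. Origin: centre of its underside
- dish: Bystander: round white mixing dish, 90 mm across, 30 mm high, loose. Origin: centre of its underside
- brush_pot: Bystander: blue pot, 70 mm across and 100 mm high, with brushes that stand up to 250 mm above the desk, within 40 mm of its axis; loose. Origin: centre of its underside
- mug: Bystander: white mug, 72 mm across, 85 mm high, handle at its +y side; loose. Origin: centre of its underside
- ink_bottle: Bystander: small ink jar, 42 mm across, 65 mm high, standing loose on the case's roof. Origin: centre of its underside
- brush: Bystander: flat paint brush 180 mm long lying on the desk along its x axis; loose. Origin: under its middle
There are look-alikes about, which are no part of the job. What is shaped like the paintbox but turquoise is not meant.

How it is judged:
On the way, in this order (a step that is already met when the one before it is completed fails the run):
1. the guard is slid fully open (within 15 mm of its stop) (value of joint guard above 0.125 m), for 0.2 s.
2. the open paint box lies flat on the bay's floor, let go (x of paintbox in the frame of case between -0.03 and 0.03 m and y of paintbox in the frame of case between -0.16 and 0 m and z of paintbox in the frame of case between 0.003 and 0.014 m and angle between paintbox's own z axis and vertical below 0.1 rad and contact force between paintbox and the fingers below 0.05 N), for 0.2 s.
3. the guard is slid fully shut again (within 5 mm) (value of joint guard below 0.005 m), for 0.2 s.
4. the dial's pointer points at the mark (within 0.15 rad) (angle between the x axis of dial_pointer and the x axis of dial_ring, either way round below 0.15 rad), for 0.2 s.
At the end, for the whole second after the job is handed in: The open paint box lies flat, let go and at rest on the floor of the drying case's bay, the guard is shut to within 5 mm and the dial's pointer is within 0.15 rad of the ring's mark (all of step 2 and value of joint guard below 0.005 m and angle between the x axis of dial_pointer and the x axis of dial_ring, either way round below 0.15 rad and linear speed of paintbox below 0.02 m/s); the robot touches nothing.
It fails at once if one of the other things (closed box, dish, brush pot, mug, ink bottle, brush) moved more than 30 mm (distance of any of closed_tin, dish, brush_pot, mug, ink_bottle, brush from where it was at the start of the episode above 0.03 m).
It fails at once if the open paint box tilted more than 0.5 rad (angle between paintbox's own z axis and vertical above 0.5 rad).
It fails at once if the open paint box dropped (falling free faster than 0.5 m/s) (contact force between paintbox and anything else below 0.02 N and linear speed of paintbox above 0.5 m/s).
It also fails if it takes over 72 s, if anything falls off the work surface, if the arm or the gripper's body presses on something with over 40 N, if the wrist force passes 120 N, or if a joint passes its speed limit or range.

## Working session

There is one attempt and no reset: what is moved stays moved. The work goes in short steps, Python scripts to look and compute and a tool call to move; the robot and the scene stay as the last step left them, time stands still between calls to the robot, and variables do not carry over. Pictures are saved under pics/ and viewed, about 8 in all and at most 12, crops included, and the job is handed in when it is done.

Besides the shell and the picture viewer there is one more tool, called after "Emit:" by a JSON object that holds its "fn" and its "kwargs". play_rows: Moves the arm, as the interface text tells. Its arguments: {"type":"object","properties":{"commands":{"type":"array","items":{"type":"array"}}},"required":["commands"]}

```bash
mkdir -p pics; ls
cat > h.py <<'E'
import numpy as np, cv2
from scipy.spatial.transform import Rotation as Rn
from bench import ctrl
def snap(n,f):
    im=ctrl.camera(n); cv2.imwrite('pics/'+f,cv2.cvtColor(im,cv2.COLOR_RGB2BGR)); return im
def pix(c,u,v,z):
    d=np.linalg.inv(c['mtx'])@[u,v,1]; d=c['R'].T@d; o=-c['R'].T@c['t']; return o+d*(z-o[2])/d[2]
def proj(c,X):
    p=c['mtx']@(c['R']@np.asarray(X)+c['t']); return p[:2]/p[2]
E
python3 - <<'E'
from h import *
import json
a=snap('top','top.png'); b=snap('scene','scene.png')
np.set_printoptions(precision=3,suppress=True)
o=ctrl.get_obs(); print(o)
for n in ('top','scene'):
    c=ctrl.calibration(n); print(n,c['mtx'],-c['R'].T@c['t'],c['R'])
E
```

```text
pics
{'t': 0.1, 'joint_positions': array([ 1.258,  0.424,  1.631, -0.   ,  1.089, -0.019]), 'qd': array([ 0.   , -0.003, -0.003,  0.   , -0.   , -0.   ]), 'effort': array([  0.001, -54.562, -27.432,   0.064,   0.019,  -0.   ]), 'tool_pos': array([0.181, 0.598, 0.222]), 'eef_rot': array([-0.46 , -3.108,  0.002]), 'ft_force': array([-0.132,  0.118, -0.878]), 'torque': array([ 0.059,  0.033, -0.01 ]), 'grip_width': 0.08777383399764642}
top [[550.55    0.    318.448]
 [  0.    550.55  242.12 ]
 [  0.      0.      1.   ]] [ 0.378 -0.014  1.261] [[-0.021 -1.     0.003]
 [-0.993  0.021 -0.116]
 [ 0.115 -0.006 -0.993]]
scene [[593.041   0.    324.069]
 [  0.    593.041 235.323]
 [  0.      0.      1.   ]] [1.191 0.79  0.872] [[-0.789  0.615  0.02 ]
 [ 0.355  0.482 -0.801]
 [-0.502 -0.625 -0.598]]
```

View pics/top.png

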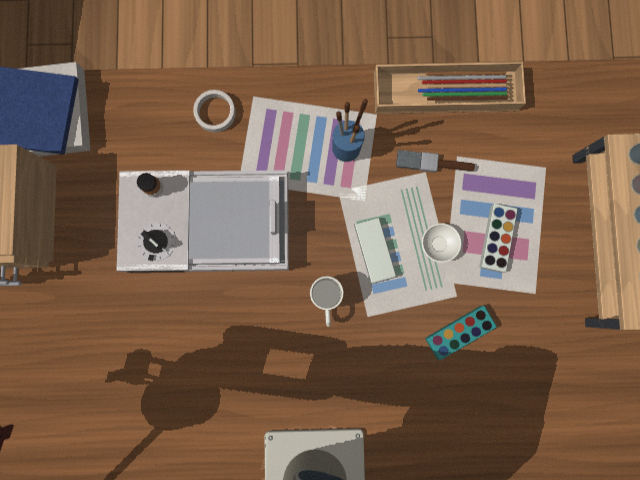

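View pics/scene.png

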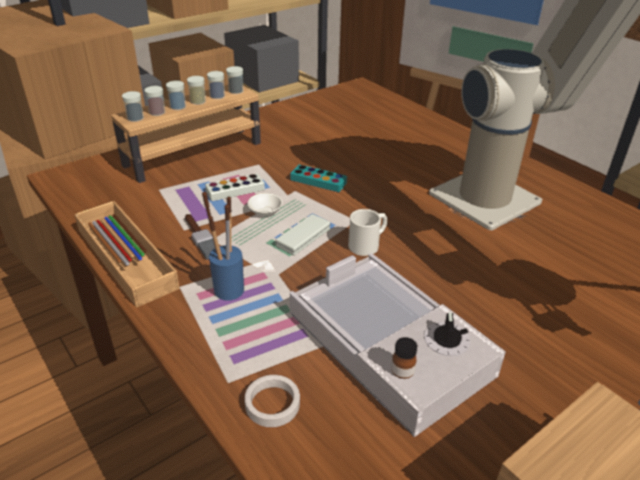

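The top view shows four box-like candidates:
- White box with ten pans at (502,237).
- Turquoise look-alike at (462,331).
- Closed tin at (377,249).
- Case at (203,220), with its roof and dial (155,240) on the left, its bay on the right and its fin at (273,205).

The white box with pans fits the description. I'll confirm it in an enlarged crop together with the case.

Run:
```python
from h import *
im=cv2.imread('pics/top.png')
a=cv2.resize(im[165:277,110:300],None,fx=4,fy=4,interpolation=cv2.INTER_CUBIC) #760x448
b=cv2.resize(im[195:280,475:530],None,fx=4,fy=4,interpolation=cv2.INTER_CUBIC) 
b=cv2.rotate(b,cv2.ROTATE_90_COUNTERCLOCKWISE)#340x220 -> shrink fit
d=cv2.resize(im[222:260,134:176],None,fx=6,fy=6,interpolation=cv2.INTER_CUBIC)[:150*2]
out=np.zeros((600+0,780,3),np.uint8)
a=cv2.resize(a,None,fx=.75,fy=.75)
out[:a.shape[0],:a.shape[1]]=a
out[350:350+b.shape[0],:b.shape[1]]=b
out[350:350+d.shape[0],400:400+d.shape[1]]=d
cv2.imwrite('pics/crop1.png',out)
# paintbox: white body by contour around; fit model edges
h=cv2.cvtColor(im,cv2.COLOR_BGR2HSV)
```

```text
(no output)
```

View pics/crop1.png

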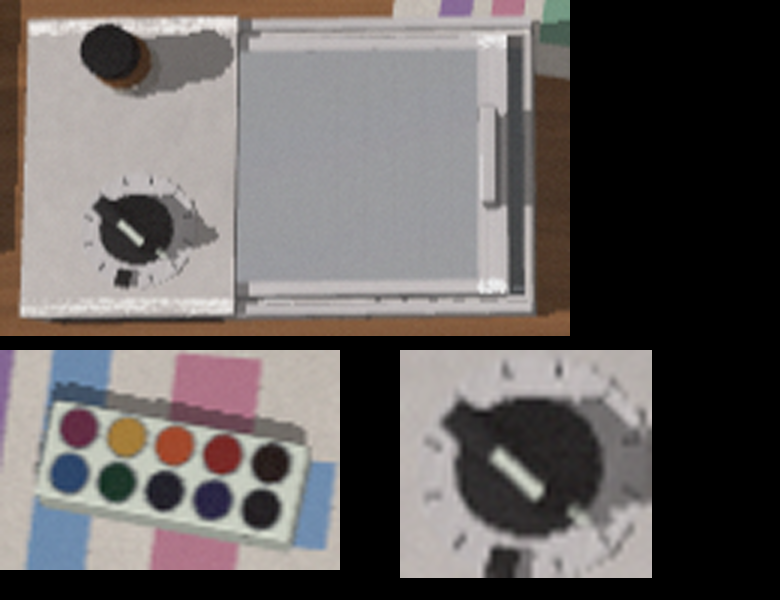

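The crop confirms the white box with two rows of five pans. The dial skirt centre is near crop (137,229), the white line runs (118,222)-(142,244), and the mark is at (126,279). Next I fit the poses.

```bash
cat >> h.py <<'E'
from scipy.optimize import least_squares
def fit(c,px,X,x0):
    px=np.array(px,float);X=np.array(X,float)
    def w(p):
        s,q=np.sin(p[2]),np.cos(p[2]); return np.c_[p[0]+q*X[:,0]-s*X[:,1],p[1]+s*X[:,0]+q*X[:,1],X[:,2]]
    f=lambda p:(np.array([proj(c,x) for x in w(p)])-px).ravel()
    r=least_squares(f,x0,loss='soft_l1'); return r.x,f(r.x).reshape(-1,2)
E
python3 - <<'E'
from h import *
np.set_printoptions(precision=4,suppress=True)
c=ctrl.calibration('top')
cp=[(28,18),(20,317),(238,16),(234,314),(533,24),(533,313)]
px=[(110+u/3,165+v/3) for u,v in cp]
X=[(.11,.185,.068),(-.11,.185,.068),(.11,.03,.068),(-.11,.03,.068),(.11,-.185,.052),(-.11,-.185,.052)]
p,r=fit(c,px,X,[.4,.2,0]); print('case',p,r)
def W(P,p=p):
    s,q=np.sin(p[2]),np.cos(p[2]); return np.array([p[0]+q*P[0]-s*P[1],p[1]+s*P[0]+q*P[1],P[2]])
def cr(P): return (proj(c,W(P))-[110,165])*3
for n,P in dict(fin=(0,-.168,.104),finA=(.035,-.168,.104),axis78=(-.048,.1,.078),axis114=(-.048,.1,.114)).items(): print(n,W(P),cr(P))
for a in range(0,360,30):
    t=np.radians(a); print(a,cr((-.048+.023*np.cos(t),.1+.023*np.sin(t),.114)))
m=pix(c,110+126/3,165+279/3,.077)-W((-.048,.1,.07));print('mark',np.linalg.norm(m[:2]),np.degrees(np.arctan2(m[1],m[0])))
# paintbox pans: crop b rotated CCW: crop(x,y) -> im u=530-y/4.. 
pans=[(78,427),(127,438),(175,447),(222,454),(271,462),(70,473),(117,482),(165,491),(213,499),(261,508)]
pp=[]
for x,y in pans:
    y-=350; pp.append((530-y/4-.25,195+x/4))
C=np.mean(pp,0);w=np.array([pix(c,u,v,.026) for u,v in pp]);d=w[0]-w[4]+w[5]-w[9]
e=w[:5].mean(0)-w[5:].mean(0)
print('pb',w.mean(0),np.degrees(np.arctan2(d[1],d[0])),np.linalg.norm(d)/2,np.linalg.norm(e),np.degrees(np.arctan2(e[1],e[0])))
E
```

```text
case [ 0.5718  0.2318 -0.0126] [[ 0.3625  0.1477]
 [-0.345  -0.1497]
 [ 0.4952  0.2928]
 [-0.0507  0.2613]
 [-0.3058 -1.3439]
 [-0.1114  0.2649]]
fin [0.5697 0.0638 0.104 ] [504.539  154.1611]
finA [0.6047 0.0634 0.104 ] [504.5382 105.5628]
axis78 [0.525  0.3324 0.078 ] [135.0149 228.7125]
axis114 [0.525  0.3324 0.114 ] [120.0023 222.6814]
0 [120.8843 190.0904]
30 [104.3235 194.5781]
60 [ 91.9391 206.5934]
90 [ 87.0495 222.9443]
120 [ 90.9892 239.2624]
150 [102.7265 251.1604]
180 [119.1161 255.4227]
210 [135.7422 250.8945]
240 [148.1258 238.8041]
270 [152.9492 222.4186]
300 [148.9442 206.1411]
330 [137.2078 194.3182]
mark 0.03669081893207202 170.13959260083772
pb [ 0.5241 -0.4327  0.026 ] -13.57562885595414 0.11209809652375703 0.025847631635714956 -103.14722301023343
```

Checks on the fit:
- **Case:** pose about (0.572, 0.232), yaw -0.7°, residuals under 1.4 px.
- **Guard:** the fin appears about 11 mm open, at y≈0.075.
- **Dial:** pointer at about 225° and mark at about 170°, so roughly 0.96 rad clockwise, which is inside the stated 0.4–1.5.
- **Paint box:** at (0.524, -0.433), yaw -13.6°.

I'll start with the guard.

Emit:
{"fn": "play_rows", "kwargs": {"commands": [[1, [-50, -37, 0], [0, 0, -4]], [1, [-100, -74, 0], [0, 0, -8]], [1, [-150, -111, 0], [0, 0, -12]], [1, [-200, -148, 0], [0, 0, -16]], [1, [-250, -185, 0], [0, 0, -16]]]}}

```text
t: 0.72
tool_pos: [0.3674, 0.347, 0.2226]
eef_rot: [-0.021, -3.142, 0.0]
ft_force: [0.4, 1.5, -0.7]
grip_width: 0.0878
```

Emit:
{"fn": "play_rows", "kwargs": {"commands": [[1, [-36, -48, 0], [0, 0, 0]], [1, [-72, -96, 5], [0, 0, 0]], [1, [-108, -144, 15], [0, 0, 0]], [1, [-145, -192, 25], [0, 0, 0]], [1, [-180, -238, 35], [0, 0, 0]]]}}

```text
t: 1.35
tool_pos: [0.5441, 0.1063, 0.1872]
eef_rot: [-0.023, -3.141, -0.0]
ft_force: [1.3, 0.4, -1.0]
grip_width: 0.088
```

Emit:
{"fn": "play_rows", "kwargs": {"commands": [[1, [-14, -16, 10], [0, 0, 0]], [1, [-27, -34, 20], [0, 0, 0]], [1, [-27, -34, 30], [0, 0, 0]], [1, [-27, -34, 30], [0, 0, 0]], [1, [-27, -34, 30], [0, 0, 0]]]}}

```text
t: 1.98
tool_pos: [0.5692, 0.0748, 0.1579]
eef_rot: [-0.021, -3.141, -0.0]
ft_force: [-0.1, 1.1, 0.3]
grip_width: 0.0876
```

Run:
```python
from h import *
np.set_printoptions(precision=4,suppress=True)
c=ctrl.calibration('wrist');o=ctrl.get_obs();print(o['tool_pos'],o['ft_force'],-c['R'].T@c['t'])
snap('wrist','w1.png')
for P in [(.570,.075,.104),(.570,.064,.104)]: print(proj(c,P))
```

```text
[0.5692 0.0748 0.1579] [-0.0804  1.061   0.2774] [0.4974 0.076  0.32  ]
[315.6242 264.7868]
[294.8057 265.0113]
```

View pics/w1.png

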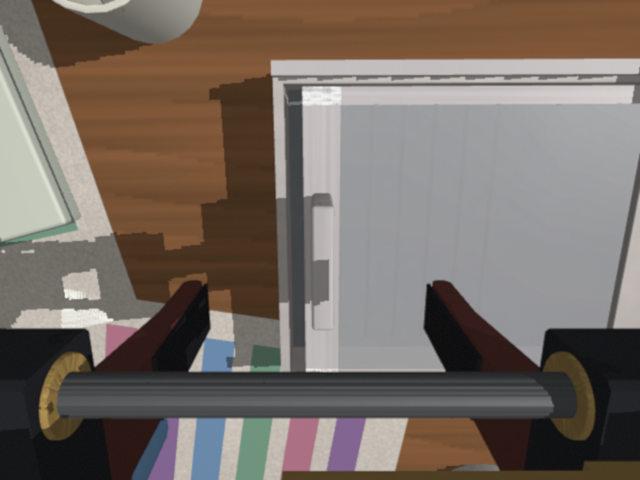

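The wrist view shows the fin centred near (322,262), between the fingers and within about 4 mm of the prediction. Next: lower, grip and slide.

Emit:
{"fn": "play_rows", "kwargs": {"commands": [[1, [0, 3, 30], [0, 0, 0]], [1, [0, 3, 60], [0, 0, 0]], [1, [0, 3, 84], [0, 0, 0]], [0, [0, 3, 84], [0, 0, 0]], [0, [0, 3, 84], [0, 0, 0]]]}}

```text
t: 2.65
tool_pos: [0.5703, 0.0772, 0.0747]
eef_rot: [0.022, 3.14, 0.0]
ft_force: [-0.7, -0.1, 0.4]
grip_width: 0.0712
```

Emit:
{"fn": "play_rows", "kwargs": {"commands": [[0, [0, 0, 0], [0, 0, 0]], [0, [0, 0, 0], [0, 0, 0]], [0, [0, 0, 0], [0, 0, 0]], [0, [0, 0, 0], [0, 0, 0]], [0, [0, 0, 0], [0, 0, 0]]]}}

```text
t: 3.28
tool_pos: [0.5698, 0.0767, 0.0737]
eef_rot: [0.023, 3.141, 0.0]
ft_force: [0.2, -1.0, 0.9]
grip_width: 0.0214
```

Emit:
{"fn": "play_rows", "kwargs": {"commands": [[0, [0, 0, 0], [0, 0, 0]], [0, [0, 0, 0], [0, 0, 0]], [0, [0, 0, 0], [0, 0, 0]], [0, [0, 10, 0], [0, 0, 0]], [0, [0, 30, 0], [0, 0, 0]]]}}

```text
t: 3.9
tool_pos: [0.57, 0.107, 0.0736]
eef_rot: [-0.024, -3.141, 0.001]
ft_force: [0.6, -3.1, -0.0]
grip_width: 0.0119
```

Emit:
{"fn": "play_rows", "kwargs": {"commands": [[0, [0, 20, 0], [0, 0, 0]], [0, [0, 40, 0], [0, 0, 0]], [0, [0, 60, 0], [0, 0, 0]], [0, [0, 80, 0], [0, 0, 0]], [0, [0, 90, 0], [0, 0, 0]]]}}

```text
t: 4.53
tool_pos: [0.5708, 0.1984, 0.0736]
eef_rot: [-0.021, -3.141, 0.0]
ft_force: [-4.9, -2.6, 4.5]
grip_width: 0.0114
```

Emit:
{"fn": "play_rows", "kwargs": {"commands": [[0, [0, 4, 0], [0, 0, 0]], [0, [0, 6, 0], [0, 0, 0]], [0, [0, 8, 0], [0, 0, 0]], [0, [0, 8, 0], [0, 0, 0]], [0, [0, 8, 0], [0, 0, 0]]]}}

```text
t: 5.15
tool_pos: [0.5709, 0.2053, 0.0736]
eef_rot: [-0.023, -3.14, -0.001]
ft_force: [-5.1, 0.8, 4.4]
grip_width: 0.0119
```

Emit:
{"fn": "play_rows", "kwargs": {"commands": [[0, [0, 2, 0], [0, 0, 0]], [0, [0, 3, 0], [0, 0, 0]], [0, [0, 4, 0], [0, 0, 0]], [0, [0, 5, 0], [0, 0, 0]], [0, [0, 5, 0], [0, 0, 0]]]}}

```text
t: 5.78
tool_pos: [0.5709, 0.2064, 0.0736]
eef_rot: [-0.023, -3.139, 0.007]
ft_force: [-4.4, -20.1, 7.7]
grip_width: 0.0118
```

The guard is at its stop, with a 20 N reaction at y=0.206. Next: release, rise and go to the paint box.

Emit:
{"fn": "play_rows", "kwargs": {"commands": [[0.5, [0, -4, 0], [0, 0, 0]], [0.5, [0, -4, 0], [0, 0, 0]], [0.5, [0, -4, 0], [0, 0, 0]], [0.5, [0, -4, -40], [0, 0, 0]], [0.5, [0, -4, -95], [0, 0, 0]]]}}

```text
t: 6.4
tool_pos: [0.5707, 0.2059, 0.1682]
eef_rot: [-0.022, -3.138, 0.001]
ft_force: [0.5, -0.4, 0.6]
grip_width: 0.0441
```

Emit:
{"fn": "play_rows", "kwargs": {"commands": [[1, [0, -50, -10], [0, 0, 0]], [1, [5, -110, -10], [0, 0, 0]], [1, [10, -170, -10], [0, 0, 0]], [1, [14, -230, -10], [0, 0, 0]], [1, [18, -290, -10], [0, 0, 0]]]}}

```text
t: 7.02
tool_pos: [0.5495, -0.0854, 0.1789]
eef_rot: [0.022, 3.14, 0.0]
ft_force: [0.1, 0.6, 0.6]
grip_width: 0.087
```

Emit:
{"fn": "play_rows", "kwargs": {"commands": [[1, [4, -60, 0], [0, 0, 4]], [1, [8, -120, 0], [0, 0, 8]], [1, [12, -180, 0], [0, 0, 13]], [1, [16, -240, 0], [0, 0, 13]], [1, [20, -290, 0], [0, 0, 13]]]}}

```text
t: 7.65
tool_pos: [0.5253, -0.3758, 0.1788]
eef_rot: [0.379, 3.118, -0.0]
ft_force: [0.4, 1.4, -0.4]
grip_width: 0.0877
```

Emit:
{"fn": "play_rows", "kwargs": {"commands": [[1, [-6, -28, 0], [0, 0, 0]], [1, [-12, -56, 0], [0, 0, 0]], [1, [-12, -56, 20], [0, 0, 0]], [1, [-12, -56, 40], [0, 0, 0]], [1, [-12, -56, 40], [0, 0, 0]]]}}

```text
t: 8.28
tool_pos: [0.5222, -0.4284, 0.1355]
eef_rot: [-0.376, -3.114, -0.005]
ft_force: [0.9, -0.3, -0.0]
grip_width: 0.088
```

Run:
```python
from h import *
np.set_printoptions(precision=4,suppress=True)
c=ctrl.calibration('wrist');o=ctrl.get_obs();print(o['tool_pos'],o['eef_rot'])
snap('wrist','w2.png')
t=np.radians(-13.6);R=np.array([[np.cos(t),-np.sin(t)],[np.sin(t),np.cos(t)]])
for x in (-.075,.075):
  for y in (-.028,.028):
    p=R@[x,y]+[.524,-.433]; print((x,y),proj(c,[*p,.026]))
```

```text
[ 0.5222 -0.4284  0.1355] [-0.376  -3.1143 -0.0051]
(-0.075, -0.028) [261.9932 122.8542]
(-0.075, 0.028) [353.8968 122.7846]
(0.075, -0.028) [269.2107 345.1385]
(0.075, 0.028) [349.2488 344.9181]
```

View pics/w2.png

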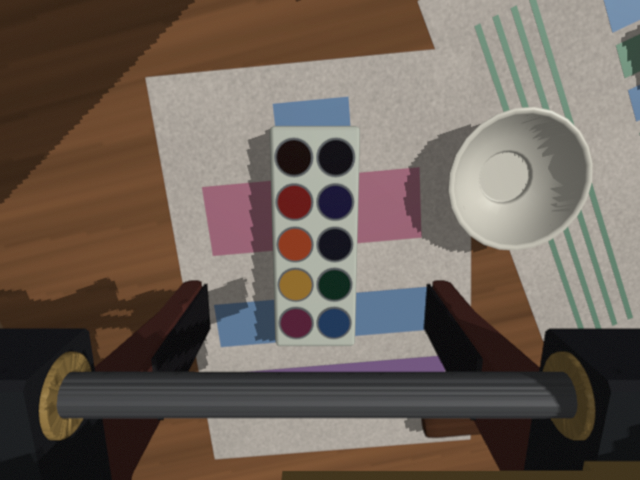

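The wrist view shows the white box at u 273–358, v 127–345, centred between the fingers. It's about 4 mm off the first estimate and already within 1 mm of the jaw centre. The dish is clear on the right. Next: descend and grip.

Emit:
{"fn": "play_rows", "kwargs": {"commands": [[1, [-3, 1, 40], [0, 0, 0]], [1, [-3, 1, 80], [0, 0, 0]], [1, [-3, 1, 110], [0, 0, 0]], [1, [-3, 1, 125], [0, 0, 0]], [0, [-3, 1, 125], [0, 0, 0]]]}}

```text
t: 8.95
tool_pos: [0.5266, -0.4301, 0.0133]
eef_rot: [-0.378, -3.118, -0.001]
ft_force: [0.1, -0.4, -0.3]
grip_width: 0.081
```

Emit:
{"fn": "play_rows", "kwargs": {"commands": [[0, [0, 0, 0], [0, 0, 0]], [0, [0, 0, 0], [0, 0, 0]], [0, [0, 0, 0], [0, 0, 0]], [0, [0, 0, 0], [0, 0, 0]], [0, [0, 0, 0], [0, 0, 0]]]}}

```text
t: 9.57
tool_pos: [0.5272, -0.4311, 0.0149]
eef_rot: [0.378, 3.117, -0.001]
ft_force: [-0.5, 1.6, 6.9]
grip_width: 0.0558
```

Emit:
{"fn": "play_rows", "kwargs": {"commands": [[0, [0, 0, -10], [0, 0, 0]], [0, [0, 0, -35], [0, 0, 0]], [0, [0, 0, -65], [0, 0, 0]], [0, [0, 0, -100], [0, 0, 0]], [0, [0, 0, -130], [0, 0, 0]]]}}

```text
t: 10.2
tool_pos: [0.5265, -0.4306, 0.1453]
eef_rot: [0.378, 3.118, -0.0]
ft_force: [0.1, -0.5, -1.9]
grip_width: 0.0555
```

Run:
```python
from h import *
o=ctrl.get_obs();print(o['tool_pos'],o['ft_force'],o['torque'],o['grip_width'])
snap('wrist','w3.png')
```

```text
[ 0.52650501 -0.4306479   0.14528929] [ 0.11048751 -0.51848316 -1.9366143 ] [-0.00890016  0.00585437  0.08556435] 0.055505224355281386
```

View pics/w3.png

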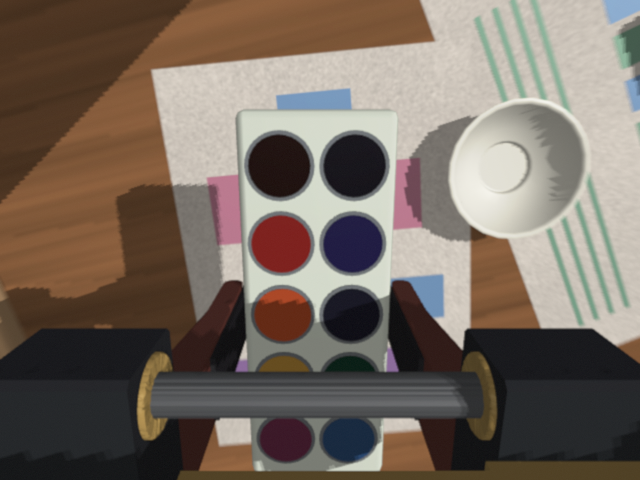

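The box is held level, with the fingers at its middle pan pair and a 55.5 mm opening. Next: carry it to above the bay.

Emit:
{"fn": "play_rows", "kwargs": {"commands": [[0, [2, 15, 0], [0, 0, 0]], [0, [8, 50, 0], [0, 0, -2]], [0, [15, 90, 0], [0, 0, -4]], [0, [22, 135, 0], [0, 0, -7]], [0, [29, 180, 0], [0, 0, -10]]]}}

```text
t: 10.88
tool_pos: [0.54, -0.2461, 0.1416]
eef_rot: [-0.102, -3.137, -0.003]
ft_force: [0.6, 0.1, -0.9]
grip_width: 0.0556
```

Emit:
{"fn": "play_rows", "kwargs": {"commands": [[0, [-1, 42, 0], [0, 0, -1]], [0, [-2, 84, 0], [0, 0, -2]], [0, [-3, 126, 0], [0, 0, -3]], [0, [-3, 168, 0], [0, 0, -3]], [0, [-4, 210, 0], [0, 0, -3]]]}}

```text
t: 11.5
tool_pos: [0.5575, -0.0374, 0.1418]
eef_rot: [-0.022, -3.138, -0.001]
ft_force: [0.9, 0.6, -2.5]
grip_width: 0.056
```

Emit:
{"fn": "play_rows", "kwargs": {"commands": [[0, [-7, 42, 0], [0, 0, 0]], [0, [-8, 84, 0], [0, 0, 0]], [0, [-9, 120, 0], [0, 0, 0]], [0, [-9, 138, 0], [0, 0, 0]], [0, [-9, 138, 0], [0, 0, 0]]]}}

```text
t: 12.12
tool_pos: [0.5695, 0.099, 0.1427]
eef_rot: [-0.02, -3.14, 0.001]
ft_force: [-0.1, -0.5, -1.1]
grip_width: 0.0557
```

Emit:
{"fn": "play_rows", "kwargs": {"commands": [[0, [0, 6, 0], [0, 0, 0]], [0, [0, 6, 15], [0, 0, 0]], [0, [0, 6, 30], [0, 0, 0]], [0, [0, 6, 45], [0, 0, 0]], [0, [0, 6, 45], [0, 0, 0]]]}}

```text
t: 12.75
tool_pos: [0.5694, 0.1037, 0.0968]
eef_rot: [-0.023, -3.138, 0.001]
ft_force: [-0.2, 0.1, -1.0]
grip_width: 0.0559
```

Run:
```python
from h import *
o=ctrl.get_obs();print(o['tool_pos'],o['ft_force'])
a=snap('wrist','w4.png');b=snap('top','t4.png')
out=np.zeros((480,800,3),np.uint8);out[:,:500]=cv2.resize(a,(500,375)).__class__(0) if 0 else 0
out[:360,:480]=cv2.resize(a,(480,360));out[:336,480:800]=cv2.resize(b[165:277,180:287],(320,336),interpolation=cv2.INTER_CUBIC)
cv2.imwrite('pics/m4.png',out[:,:,::-1])
```

```text
[0.56935941 0.10371797 0.09677196] [-0.23531304  0.11702219 -0.96092097]
```

View pics/m4.png

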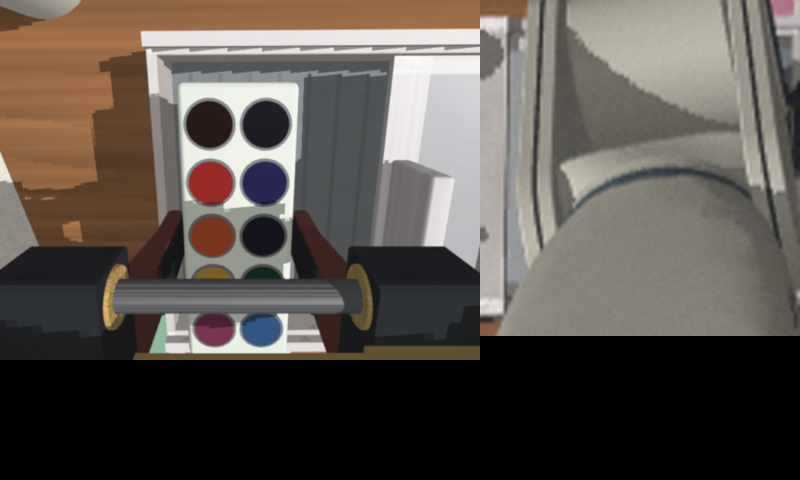

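The box is over the bay between the -y wall and the fin, level and centred in x. Next: lower it gently.

Emit:
{"fn": "play_rows", "kwargs": {"commands": [[0, [0, 0, 15], [0, 0, 0]], [0, [0, 0, 32], [0, 0, 0]], [0, [0, 0, 48], [0, 0, 0]], [0, [0, 0, 60], [0, 0, 0]], [0, [0, 0, 66], [0, 0, 0]]]}}

```text
t: 13.48
tool_pos: [0.5701, 0.1041, 0.0315]
eef_rot: [-0.023, -3.14, 0.0]
ft_force: [0.0, 0.2, -1.3]
grip_width: 0.0559
```

Emit:
{"fn": "play_rows", "kwargs": {"commands": [[0, [0, 0, 1], [0, 0, 0]], [0, [0, 0, 2], [0, 0, 0]], [0, [0, 0, 4], [0, 0, 0]], [0, [0, 0, 5], [0, 0, 0]], [0, [0, 0, 6], [0, 0, 0]]]}}

```text
t: 14.1
tool_pos: [0.5707, 0.1042, 0.0268]
eef_rot: [0.023, 3.141, 0.0]
ft_force: [-0.9, -0.1, -1.5]
grip_width: 0.0556
```

Emit:
{"fn": "play_rows", "kwargs": {"commands": [[0, [0, 0, 1], [0, 0, 0]], [0, [0, 0, 2], [0, 0, 0]], [0, [0, 0, 3], [0, 0, 0]], [0, [0, 0, 4], [0, 0, 0]], [0, [0, 0, 4], [0, 0, 0]]]}}

```text
t: 14.72
tool_pos: [0.5706, 0.1042, 0.0229]
eef_rot: [0.023, 3.142, -0.0]
ft_force: [-1.6, 0.2, 3.1]
grip_width: 0.0554
```

Contact: the z force went from -1.5 to +3.1 N at the expected height. Next: a small release, then up.

Emit:
{"fn": "play_rows", "kwargs": {"commands": [[0.71, [0, 0, 0], [0, 0, 0]], [0.71, [0, 0, 0], [0, 0, 0]], [0.71, [0, 0, 0], [0, 0, 0]], [0.71, [0, 0, -6], [0, 0, 0]], [0.71, [0, 0, -20], [0, 0, 0]]]}}

```text
t: 15.35
tool_pos: [0.5702, 0.1041, 0.0429]
eef_rot: [-0.023, -3.14, 0.0]
ft_force: [1.4, 0.7, -0.1]
grip_width: 0.0623
```

Emit:
{"fn": "play_rows", "kwargs": {"commands": [[0.71, [0, 0, -40], [0, 0, 0]], [0.71, [0, 0, -80], [0, 0, 0]], [0.71, [0, 0, -120], [0, 0, 0]], [0.71, [0, 50, -130], [0, 0, 0]], [0.71, [0, 102, -130], [0, 0, 0]]]}}

```text
t: 15.98
tool_pos: [0.5733, 0.2071, 0.1757]
eef_rot: [0.026, 3.137, 0.002]
ft_force: [0.6, -0.5, -1.4]
grip_width: 0.0623
```

Run:
```python
from h import *
o=ctrl.get_obs();print(o['tool_pos'],o['ft_force'])
snap('wrist','w5.png')
```

```text
[0.57326086 0.20714085 0.1757195 ] [ 0.58073649 -0.5174096  -1.43069547]
```

View pics/w5.png

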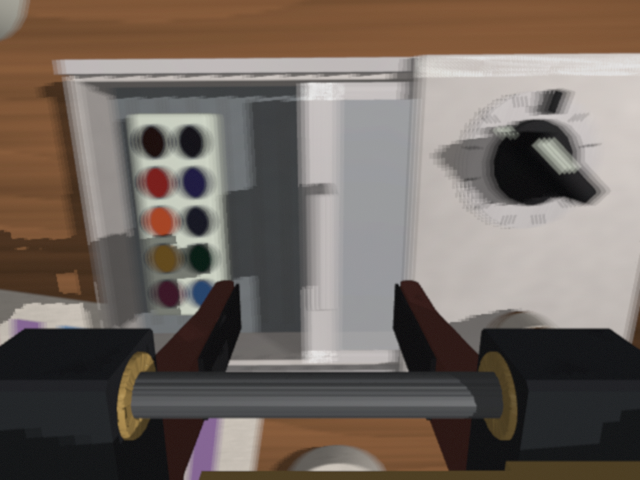

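The box lies flat in the bay at (175,212), in a slightly blurred picture, with the fin at u≈320 between the fingers. The dial and its mark at (553,100) are visible. Next: grip the fin and shut the guard.

Emit:
{"fn": "play_rows", "kwargs": {"commands": [[0.71, [0, 0, 0], [0, 0, 0]], [0.71, [0, 0, 30], [0, 0, 0]], [0.71, [0, 0, 65], [0, 0, 0]], [0.71, [0, 0, 100], [0, 0, 0]], [0, [0, 0, 100], [0, 0, 0]]]}}

```text
t: 16.65
tool_pos: [0.5701, 0.2042, 0.0706]
eef_rot: [-0.025, -3.136, 0.003]
ft_force: [1.1, -0.4, 0.2]
grip_width: 0.0555
```

Emit:
{"fn": "play_rows", "kwargs": {"commands": [[0, [0, 0, 0], [0, 0, 0]], [0, [0, 0, 0], [0, 0, 0]], [0, [0, 0, 0], [0, 0, 0]], [0, [0, 0, 0], [0, 0, 0]], [0, [0, 0, 0], [0, 0, 0]]]}}

```text
t: 17.27
tool_pos: [0.5723, 0.2063, 0.0732]
eef_rot: [0.022, 3.141, 0.0]
ft_force: [-0.4, 0.4, 4.1]
grip_width: 0.012
```

Emit:
{"fn": "play_rows", "kwargs": {"commands": [[0, [0, 0, 0], [0, 0, 0]], [0, [0, 0, 0], [0, 0, 0]], [0, [0, -15, 0], [0, 0, 0]], [0, [0, -35, 0], [0, 0, 0]], [0, [0, -55, 0], [0, 0, 0]]]}}

```text
t: 17.9
tool_pos: [0.5718, 0.1509, 0.0732]
eef_rot: [0.022, 3.14, 0.001]
ft_force: [0.2, 2.3, 4.1]
grip_width: 0.0118
```

Emit:
{"fn": "play_rows", "kwargs": {"commands": [[0, [0, -20, 0], [0, 0, 0]], [0, [0, -40, 0], [0, 0, 0]], [0, [0, -60, 0], [0, 0, 0]], [0, [0, -75, 0], [0, 0, 0]], [0, [0, -80, 0], [0, 0, 0]]]}}

```text
t: 18.52
tool_pos: [0.571, 0.07, 0.0731]
eef_rot: [0.024, 3.14, 0.0]
ft_force: [1.9, 1.8, 4.9]
grip_width: 0.0121
```

Emit:
{"fn": "play_rows", "kwargs": {"commands": [[0, [0, -2, 0], [0, 0, 0]], [0, [0, -4, 0], [0, 0, 0]], [0, [0, -6, 0], [0, 0, 0]], [0, [0, -8, 0], [0, 0, 0]], [0, [0, -8, 0], [0, 0, 0]]]}}

```text
t: 19.15
tool_pos: [0.571, 0.0662, 0.0732]
eef_rot: [0.024, 3.139, 0.007]
ft_force: [1.9, 21.4, 4.1]
grip_width: 0.0121
```

The guard is shut against its stop: y=0.0662 is exactly 140 mm from the open stop. Next: release and go over the dial, with the axis refined to about (0.525, 0.3345).

Emit:
{"fn": "play_rows", "kwargs": {"commands": [[0.4, [0, 4, 0], [0, 0, 0]], [0.4, [0, 4, 0], [0, 0, 0]], [0.4, [0, 4, 0], [0, 0, 0]], [0.4, [0, 4, -40], [0, 0, 0]], [0.4, [0, 4, -90], [0, 0, 0]]]}}

```text
t: 19.77
tool_pos: [0.5689, 0.0665, 0.1624]
eef_rot: [-0.024, -3.138, 0.001]
ft_force: [1.5, 0.1, 0.9]
grip_width: 0.0353
```

Emit:
{"fn": "play_rows", "kwargs": {"commands": [[1, [10, 45, -10], [0, 0, -9]], [1, [20, 100, -10], [0, 0, -18]], [1, [30, 155, -10], [0, 0, -27]], [1, [40, 210, -10], [0, 0, -36]], [1, [50, 267, -10], [0, 0, -46]]]}}

```text
t: 20.4
tool_pos: [0.5236, 0.3359, 0.1726]
eef_rot: [1.213, -2.898, 0.001]
ft_force: [1.3, -0.0, -0.2]
grip_width: 0.0817
```

Emit:
{"fn": "play_rows", "kwargs": {"commands": [[1, [0, 0, 0], [0, 0, 0]], [1, [0, 0, 0], [0, 0, 0]], [1, [0, 0, 0], [0, 0, 0]], [1, [0, 0, 0], [0, 0, 0]], [1, [0, 0, 0], [0, 0, 0]]]}}

```text
t: 21.02
tool_pos: [0.5243, 0.3341, 0.1727]
eef_rot: [1.204, -2.902, 0.0]
ft_force: [0.7, 0.5, 0.1]
grip_width: 0.0879
```

Run:
```python
from h import *
np.set_printoptions(precision=4,suppress=True)
c=ctrl.calibration('wrist');o=ctrl.get_obs();print(o['tool_pos'],o['eef_rot'],o['joint_positions'])
snap('wrist','w6.png')
A=np.array([.525,.3345])
print('axis114',proj(c,[*A,.114]),'axis78',proj(c,[*A,.078]))
for a in range(0,360,45):
    t=np.radians(a);d=np.array([np.cos(t),np.sin(t)]);print(a,proj(c,[*(A+.023*d),.114]),proj(c,[*(A+.0365*d),.077]))
```

```text
[0.5243 0.3341 0.1727] [ 1.2044 -2.9016  0.    ] [ 0.5482  0.4765  1.6738 -0.      0.9913 -1.8094]
axis114 [315.6578 261.3046] axis78 [315.7614 243.1718]
0 [285.9541 289.3724] [275.1755 281.5461]
45 [315.5289 300.8384] [315.5845 297.2502]
90 [345.1721 289.5683] [356.0855 281.8157]
135 [358.3031 261.4495] [374.4266 242.9379]
180 [346.4798 232.18  ] [358.4694 201.8998]
225 [315.7937 219.6379] [315.9568 184.1327]
270 [285.0205 231.9654] [273.3166 201.5942]
315 [273.0008 261.1596] [257.0791 242.5322]
```

View pics/w6.png

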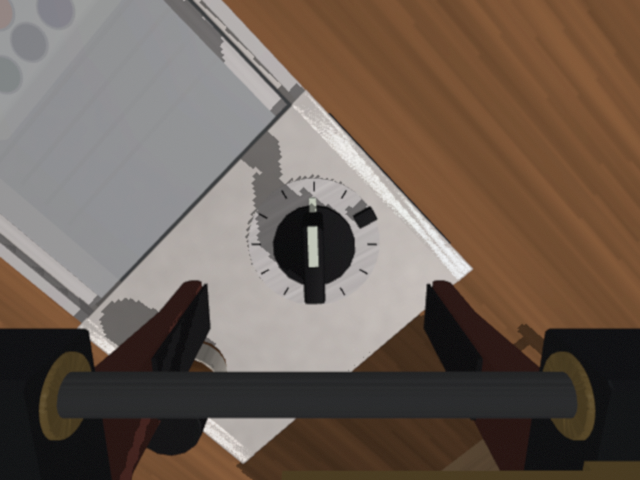

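The pointer's white nose is at (312,205), pointing straight up in the image (≈225°). The mark is at (365,215), and the ink bottle is clear at the lower left. I'll measure the angle numerically.

Run:
```python
from h import *
np.set_printoptions(precision=4,suppress=True)
c=ctrl.calibration('wrist');im=cv2.imread('pics/w6.png',0)
n,l,s,ce=cv2.connectedComponentsWithStats((im[170:320,240:400]<70).astype(np.uint8))
print([(s[i].tolist(),ce[i]+[240,170]) for i in range(1,n) if s[i,4]>25])
i=[i for i in range(1,n) if s[i,4]>25 and abs(ce[i][0]-125)<15 and abs(ce[i][1]-45)<15][0]
m=pix(c,*(ce[i]+[240,170]),.077)
A=pix(c,314.8,246,.078) # skirt centre
print('mark',m,'axis by skirt',A)
for a in (A[:2],np.array([.525,.3345])):
  d=m[:2]-a; print(np.linalg.norm(d),np.degrees(np.arctan2(d[1],d[0])))
# bar top: dark lower end centre and line/nose
p=pix(c,315.5,302,.114); q=pix(c,312.5,227,.114); q2=pix(c,314,267,.114)
print('back end',p,'line ends',q,q2, np.degrees(np.arctan2(*(q-p)[[1,0]]))%360,np.degrees(np.arctan2(*(q-q2)[[1,0]]))%360)
```

```text
[([142, 0, 18, 19, 32], array([390.625 , 178.5625])), ([33, 35, 82, 99, 5007], array([313.4552, 248.5285])), ([113, 37, 24, 21, 295], array([364.2169, 216.6237]))]
mark [0.4922 0.3438 0.077 ] axis by skirt [0.5267 0.3356 0.078 ]
0.035419494307863786 166.56206068152142
0.034091534686378405 164.1699494109967
back end [0.5417 0.3514 0.114 ] line ends [0.5127 0.32   0.114 ] [0.5279 0.3364 0.114 ] 227.31237530638487 227.17326556995835
```

Emit:
{"fn": "play_rows", "kwargs": {"commands": [[1, [-2, -1, 25], [0, 0, -2]], [1, [-2, -1, 55], [0, 0, -2]], [1, [-2, -1, 80], [0, 0, -2]], [1, [-2, -1, 86], [0, 0, -2]], [0, [-2, -1, 86], [0, 0, -2]]]}}

```text
t: 21.7
tool_pos: [0.5262, 0.3356, 0.0868]
eef_rot: [1.257, -2.879, 0.0]
ft_force: [0.1, -0.6, 1.3]
grip_width: 0.0809
```

Emit:
{"fn": "play_rows", "kwargs": {"commands": [[0, [0, 0, 0], [0, 0, 0]], [0, [0, 0, 0], [0, 0, 0]], [0, [0, 0, 0], [0, 0, 0]], [0, [0, 0, 0], [0, 0, 0]], [0, [0, 0, 0], [0, 0, 0]]]}}

```text
t: 22.32
tool_pos: [0.5261, 0.3356, 0.0868]
eef_rot: [-1.257, 2.879, 0.0]
ft_force: [0.3, 1.0, 0.7]
grip_width: 0.0312
```

Emit:
{"fn": "play_rows", "kwargs": {"commands": [[0, [0, 0, 0], [0, 0, 0]], [0, [0, 0, 0], [0, 0, 0]], [0, [0, 0, 0], [0, 0, 0]], [0, [0, 0, 0], [0, 0, 0]], [0, [0, 0, 0], [0, 0, 0]]]}}

```text
t: 22.95
tool_pos: [0.5272, 0.3346, 0.0867]
eef_rot: [-1.257, 2.878, -0.003]
ft_force: [4.6, -5.9, -1.1]
grip_width: 0.0116
```

Emit:
{"fn": "play_rows", "kwargs": {"commands": [[0, [0, 1, 0], [0, 0, 5]], [0, [0, 1, 0], [0, 0, 12]], [0, [0, 1, 0], [0, 0, 19]], [0, [0, 1, 0], [0, 0, 26]], [0, [0, 1, 0], [0, 0, 32]]]}}

```text
t: 23.58
tool_pos: [0.5271, 0.3348, 0.0867]
eef_rot: [-0.409, 3.112, -0.003]
ft_force: [6.8, -6.9, -1.6]
grip_width: 0.0118
```

Emit:
{"fn": "play_rows", "kwargs": {"commands": [[0, [0, 0, 0], [0, 0, 7]], [0, [0, 0, 0], [0, 0, 14]], [0, [0, 0, 0], [0, 0, 21]], [0, [0, 0, 0], [0, 0, 27]], [0, [0, 0, 0], [0, 0, 27]]]}}

```text
t: 24.2
tool_pos: [0.5271, 0.3349, 0.0867]
eef_rot: [0.325, 3.122, -0.002]
ft_force: [7.4, -7.3, -1.4]
grip_width: 0.0121
```

Emit:
{"fn": "play_rows", "kwargs": {"commands": [[0.5, [0, 0, 0], [0, 0, 0]], [0.5, [0, 0, 0], [0, 0, 0]], [0.5, [0, 0, 0], [0, 0, 0]], [0.5, [0, 0, -40], [0, 0, 0]], [0.5, [0, 0, -90], [0, 0, 0]]]}}

```text
t: 24.82
tool_pos: [0.5243, 0.336, 0.1765]
eef_rot: [-0.323, -3.122, 0.003]
ft_force: [-0.1, 0.3, 0.3]
grip_width: 0.044
```

Emit:
{"fn": "play_rows", "kwargs": {"commands": [[0.5, [40, 0, -20], [0, 0, 0]], [0.5, [60, 0, -20], [0, 0, 0]], [0.5, [60, 0, -20], [0, 0, 0]], [0.5, [60, 0, -20], [0, 0, 0]], [0.5, [60, 0, -20], [0, 0, 0]]]}}

```text
t: 25.45
tool_pos: [0.4671, 0.3483, 0.1957]
eef_rot: [-0.325, -3.124, 0.001]
ft_force: [-0.5, -0.1, 0.2]
grip_width: 0.0439
```

Run:
```python
from h import *
o=ctrl.get_obs();print(o['tool_pos'],o['eef_rot'],o['ft_force'])
snap('wrist','w7.png');snap('scene','s7.png')
```

```text
[0.46712503 0.34829799 0.19569277] [-3.24563562e-01 -3.12395637e+00  1.37338414e-03] [-0.49409756 -0.10343632  0.20453258]
```

View pics/w7.png

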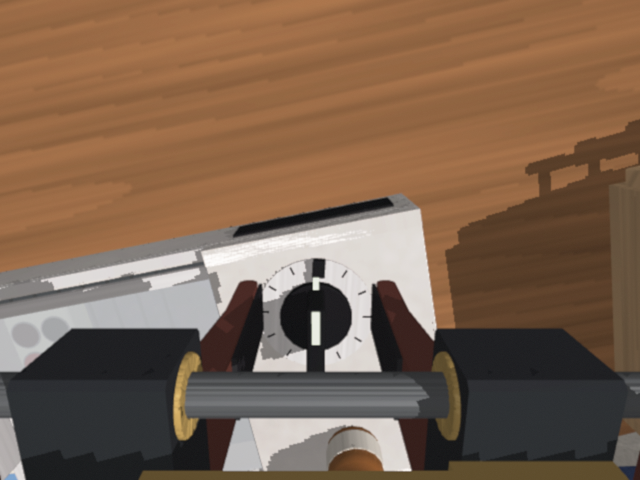

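The nose (316,284) and mark (319,267) line up to within about 4° around the axis (316,316). I'll check that numerically and look at the whole scene.

Run:
```python
from h import *
c=ctrl.calibration('wrist');im=cv2.imread('pics/w7.png',0)
def cen(x0,x1,y0,y1,f):
    m=cv2.moments(f(im[y0:y1,x0:x1]).astype(np.uint8),True); return np.array([x0+m['m10']/m['m00'],y0+m['m01']/m['m00']]),m['m00']
mk,n1=cen(308,332,257,275,lambda a:a<70); ln,n2=cen(308,325,312,345,lambda a:a>150); ns,n3=cen(308,325,278,290,lambda a:a>150)
print(mk,n1,ln,n2,ns,n3)
M=pix(c,*mk,.077);N=pix(c,*ns,.085);L=pix(c,*ln,.114)
for A in ([.526,.335],[.5267,.3356],[.5271,.3349]):
  print([round(np.degrees(np.arctan2(*(P[:2]-A)[::-1])),1) for P in (M,N,L)])
```

```text
[318.07777778 266.57777778] 180.0 [315.35164835 327.67032967] 273.0 [316.82653061 282.51020408] 98.0
[np.float64(163.9), np.float64(164.3), np.float64(162.2)]
[np.float64(165.1), np.float64(165.9), np.float64(166.9)]
[np.float64(164.2), np.float64(164.7), np.float64(163.6)]
```

View pics/s7.png

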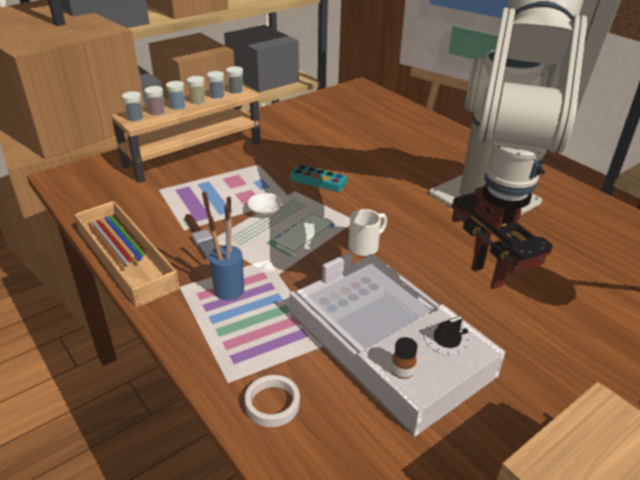

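Pointer and mark agree to within 2°. The scene shows the box under the shut guard, with the bottle and other bystanders in place. The tin at (302,235) looks odd, probably in shadow, so I'll check it from the top.

Run:
```python
from h import *
snap('top','t8.png')
```

```text
(no output)
```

View pics/t8.png

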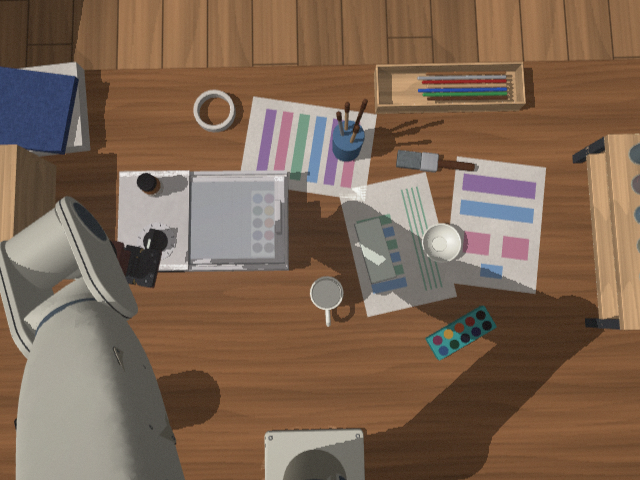

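The tin is where it was at (377,249), in the arm's shadow. The guard is shut with the fin at u≈278, the box lies inside, and the robot is clear. I'll hand in now.

Run:
```python
from h import *
print(ctrl.hand_in(), ctrl.get_obs()['t'])
```

```text
the job is handed in; nothing more can be done
the job is handed in; nothing more can be done
```

The job is handed in at about 26 s of the 72 s allowed. No verdict was reported, so what follows rests on my own checks.

- **Guard:** I slid it open to its stop at y = 0.206, and shut it again after placing the box, to its stop at y = 0.066. That is the full 140 mm travel, with a reaction of about 20 N at each stop.
- **Paint box:** I gripped the white box with ten pans, set it down on the bay floor at contact height, and let it go. The last top and scene pictures show it inside under the shut guard. The wrist picture taken just after I let go was slightly blurred.
- **Dial:** I turned it clockwise about 59°. In the last wrist image, pointer and mark differ by 2° or less; the limit is 8.6°. My estimates of the mark's direction spread from 164° to 170°, and the bar was at about 168° before I let go.
- **Other things:** By eye, the tin, dish, pot, mug, bottle and brush are where they started. I thought the tin was missing in the scene view, but the top view showed it in place in the arm's shadow.
- **Robot:** It stands clear of everything.

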